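# Build the third kiln-shelf support

### The arm

A 6-joint arm with a two-finger parallel gripper is mounted at the origin on the work surface. World frame = base frame: x ahead of the robot, y to its left, z up, the work surface at z = 0. Lengths are in m, angles in rad, forces in N, time in s.
With the tool pointing down it reaches from about 0.35 to 0.925 m from the base axis. Payload 6.4 kg.
Tool frame: the origin (TCP) lies between the finger pads; the fingertips stand 8 mm ahead of it and the grasp point (between the pads) lies 11 mm behind it; z points along the fingers, y is the line along which they close (so a half turn about z gives the same grasp; the last joint's range is limited). The gripper opens to 94 mm and grips with 3 to 60 N. Pads are 16 mm wide; open, the fingers measure 119 mm over their backs; the gripper's body (75 mm by 177 mm) begins 78 mm behind the grasp point.
Start: joints at [-1.454, 0.245, 1.558, -0, 1.339, -0.174], TCP at [0.186, -0.623, 0.213] pointing down, gripper open.
Joint ranges: [-3.13, 3.13], [-1.02, 2.26], [0.13, 2.54], [-0.95, 4.09], [0.21, 2.88], [-2.74, 2.74]. Speed limits (rad/s): [2.57, 2.57, 3.14, 3.14, 3.14, 3.14].

### API

Orientations are given as [roll, pitch, yaw] about the fixed x, y, z axes, in that order (R = Rz(yaw) Ry(pitch) Rx(roll)).
In Python, from cell import * gives the robot as it stands. Calls block until the motion is done:
- reach(position, orientation): joint-space move of the TCP to a pose.
- move_linear(position, orientation=None, speed=0.15): straight line of the TCP; orientation=None keeps the orientation; speed is the mean speed in m/s.
- movej(angles): joint-space move.
- set_gripper(opening, squeeze=None): finger opening in m; squeeze is the grip in N (None keeps the last); returns when the fingers have stopped.
- pause(seconds).
- solve_ik(position, orientation): joint angles nearest the present ones, or None.
- read_state(): the state.
- read_camera(name): name is "scene" or "top" or "wrist"; returns the picture (400x640x3 uint8, blue, green, red); there is no depth.
- camera_info(name): a dict with "fx", "fy", "cx", "cy" (pixels), "cam_to_world" (4x4, takes a point from camera to world coordinates). Camera axes: x right, y down, z forward; pixel columns grow to the right and rows downward; lengths in m; the calibration is good to about 2 mm. A picture is of the moment at which its call begins: read the wrist's pose just before it. camera_info takes no time and is no camera call; for the wrist camera it gives the pose at the moment of the call.
A pose or a line that the arm cannot do raises MotionError and nothing moves.
- close_job(): hands the job in; it is judged then, once.
Trained networks look in the newest picture that a camera, given by its name, has taken for a name from the list of things; names that differ only in an ending like _2 or _b are one class to them, and where a whole thing is asked for, a point or a joint stands for the part that bears it (a point fixed in the world has none). Each returns a list of dicts, best first, with "score" (0 to 1); they miss things now and then, are a little off and sometimes report something else, mostly with a low value. They report only what shows in the picture. A call takes as long as a camera call.
- spot_in(camera, query): "extent" ([left, top, right, bottom] in pixels, round what is visible of it).
- trace(camera, query): "mask" (400x640 bool, what is visible of it) and "extent" ([left, top, right, bottom] in pixels, round what is visible of it).
The state is a dict: "t": time; "qpos": joint angles; "dq": joint speeds; "effort": joint torques, N m; "eef_pos": TCP position; "tool_rot": TCP orientation; "wrist_force": force on the tool from outside, world axes, zero at the start; "moment": the same for the moment, N m; "opening": finger opening in m; "gripper_force": force on a finger pad.
Only numpy, scipy, OpenCV 4.12 (cv2) and the standard library are available. Lean on these libraries where they do the work, as an engineer would, in place of code of your own. Each camera call takes 0.05 s, during which the arm holds its last target. There are 200 camera calls.

### The job

Two supports stand on the kiln shelf; build the missing third one like them. Find in the crate the one post that matches theirs in length and thickness, stand it upright on the bare mark and let go, then lay the loose square cap from the table flat and centred on top of it. Set both down gently, leave the other pieces in the crate, and do not disturb the finished supports, the bowl, the tile or the sponge.

Things in the scene. Friction and masses are not known exactly. Their poses are not given: they have to be found in the camera images.
- post: the wanted kiln post: a solid square bar of buff fireclay, 30 x 30 mm in section and 70 mm long, lying on one long side in the crate, about 110 g; body frame: origin at the centre of the underside as it lies, x along its length, z up as it lies. A dark bore is only drawn on its end faces. Either end may go up.
- post_centre (a point): the middle of that post's volume, 15 mm from its long faces, 35 mm from its ends
- post_short: another post lying in the crate, 30 x 30 mm, only 45 mm long; body frame: origin at the centre of the underside as it lies, x along its length, z up as it lies
- post_tall: another post lying in the crate, 30 x 30 mm, 100 mm long; body frame: origin at the centre of the underside as it lies, x along its length, z up as it lies
- post_slim: another post lying in the crate, 70 mm long but slim, 20 x 20 mm; body frame: origin at the centre of the underside as it lies, x along its length, z up as it lies
- stilt: flat three-armed fireclay stilt lying in the crate, arms 36 mm long, 12 mm thick; origin under its hub, z up
- offcut: flat strip of broken kiln shelf lying in the crate, 80 x 30 x 12 mm; body frame: origin at the centre of the underside as it lies, x along its length, z up as it lies
- crate: open plywood crate, 270 (x) x 250 (y) x 40 mm high outside, walls and floor 5 mm thick, fixed; origin at the centre of its underside on the table, z up
- shelf: pale kiln shelf, a slab 250 (x) x 240 (y) x 14 mm lying fixed on the table; origin at the centre of its underside, z up, its top at z = 14 mm
- mark: the bare brown square mark, 36 x 36 mm, flat on the shelf's top, where the third support belongs; origin at its centre on the shelf's top
- support_a: finished support standing loose on the shelf: a 30 x 30 x 70 mm post upright with a 40 x 40 x 8 mm cap on it, 78 mm tall; origin at the centre of its foot, z up
- support_b: the other finished support, same sizes and origin as support_a
- cap: loose square fireclay cap, 40 x 40 mm and 8 mm thick, lying flat on the table between crate and shelf; origin at the centre of its underside, z up, x and y along its sides
- bowl: glaze bowl, 124 mm across, 65 mm high, on the table; origin at the centre of its underside
- tile: speckled glazed tile, 100 x 100 x 10 mm, on the table; origin at the centre of its underside
- sponge: sponge block, 70 x 100 x 35 mm, on the table; origin at the centre of its underside

How it is judged:
On the way:
1. the post stands upright and released on the bare mark, without the cap (angle between the x axis of post and the z axis of shelf, either way round below 0.06 rad and horizontal distance between post_centre and mark below 0.012 m and z of post_centre in the frame of shelf between 0.046 and 0.052 m and contact force between the fingers and post below 0.05 N and linear speed of post below 0.02 m/s), for 0.2 s.
At the end, for the whole second after the job is handed in: Post upright (0.06 rad) with its foot on the shelf (3 mm), centred on the mark within 12 mm; cap flat on its top (3 mm, 0.06 rad), centred within 9 mm; both released and at rest. The five other pieces lie in the crate; both supports stand upright, moved under 10 mm (all of step 1 and z of cap in the frame of shelf between 0.081 and 0.087 m and angle between the z axis of cap and the z axis of shelf, either way round below 0.06 rad and horizontal distance between cap and post_centre below 0.009 m and linear speed of cap below 0.02 m/s and x of post_short in the frame of crate between -0.13 and 0.13 m and y of post_short in the frame of crate between -0.12 and 0.12 m and z of each of post_short, post_tall, post_slim, stilt, offcut in the frame of crate below 0.04 m and x of post_tall in the frame of crate between -0.13 and 0.13 m and y of post_tall in the frame of crate between -0.12 and 0.12 m and x of post_slim in the frame of crate between -0.13 and 0.13 m and y of post_slim in the frame of crate between -0.12 and 0.12 m and x of stilt in the frame of crate between -0.13 and 0.13 m and y of stilt in the frame of crate between -0.12 and 0.12 m and x of offcut in the frame of crate between -0.13 and 0.13 m and y of offcut in the frame of crate between -0.12 and 0.12 m and angle between each of support_a, support_b's own z axis and vertical below 0.06 rad and distance of each of support_a, support_b from where it was at the start of the episode below 0.01 m); the robot touches nothing.
It fails at once if the post or cap is slammed down on the shelf or post (over 40 N) (contact force between post and shelf above 40 N or contact force between post and cap above 40 N).
It fails at once if a finished support is shifted by over 10 mm (distance of any of support_a, support_b from where it was at the start of the episode above 0.01 m).
It fails at once if another piece of kiln furniture is taken out of the crate (z of any of post_short, post_tall, post_slim, stilt, offcut in the frame of crate above 0.08 m).
It fails at once if the bowl, tile or sponge is shifted by over 20 mm (distance of any of bowl, tile, sponge from where it was at the start of the episode above 0.02 m).
It also fails if it takes over 70 s, if anything falls off the work surface, if the arm or the gripper's body presses on something with over 40 N, if the wrist force passes 120 N, or if a joint passes its speed limit or range.

## Working session

There is one attempt and no reset: what is moved stays moved. The work goes in short steps, each a Python script; the robot and the scene stay as the last script left them, time stands still between calls to the robot, and variables do not carry over. Pictures are saved under pics/ and viewed, at most 10 in all, crops included, and the job is handed in when it is done.

```bash
mkdir -p pics; ls
python3 - <<'E'
from cell import *
import cv2
for c in ["top","scene"]:
    im=read_camera(c); cv2.imwrite(f"pics/{c}0.png",im)
    i=camera_info(c); print(c,i["fx"],i["fy"],i["cx"],i["cy"]); print(i["cam_to_world"])
    for q in ["post","post_short","post_tall","post_slim","mark","cap","crate","shelf","support_a"]:
        print(q,[(round(float(d["score"]),2),[int(v) for v in d["extent"]]) for d in spot_in(c,q)][:4])
print(read_state())
E
```

```text
pics
top 488.8699001996171 488.8699001996171 310.9588137710631 196.07759451308343
[[-0.00912343 -0.98004664  0.19855816  0.38197216]
 [-0.99981173  0.01234101  0.01497317 -0.02050357]
 [-0.01712481 -0.19838417 -0.97997473  1.1443839 ]
 [ 0.          0.          0.          1.        ]]
post [(0.88, [153, 263, 176, 293])]
post_short [(0.75, [157, 208, 181, 229])]
post_tall [(0.9, [220, 255, 240, 306])]
post_slim [(0.62, [226, 205, 241, 239])]
mark [(0.69, [417, 191, 431, 210])]
cap [(0.6, [311, 209, 329, 229]), (0.33, [221, 253, 240, 302])]
crate [(0.96, [136, 186, 258, 311]), (0.39, [153, 259, 174, 294]), (0.36, [367, 175, 479, 293])]
shelf [(0.58, [366, 177, 476, 292])]
support_a [(0.87, [441, 251, 471, 275]), (0.7, [386, 251, 403, 271])]
scene 372.5542095818534 372.5542095818534 323.6789872415577 198.58619749418733
[[-0.72942207  0.54513921 -0.41323925  0.9875937 ]
 [ 0.68391461  0.59377954 -0.42389464  0.38486346]
 [ 0.01429142 -0.59181847 -0.80594457  0.78203925]
 [ 0.          0.          0.          1.        ]]
post [(0.96, [464, 236, 493, 259])]
post_short [(0.94, [429, 271, 
[... 364 characters left out ...]
19])]
{'t': 1.0, 'qpos': array([-1.45412770e+00,  2.45088316e-01,  1.55778770e+00,  8.17067178e-06,
        1.33867823e+00, -1.74092654e-01]), 'dq': array([ 3.38159374e-04, -4.71113336e-04, -4.29341151e-04,  1.75007967e-07,
        6.93156946e-04,  2.64981791e-04]), 'effort': array([ 6.79261029e-04, -4.15842032e+01, -3.14886081e+01,  6.85864035e-02,
        2.89300008e-02, -9.98253341e-06]), 'eef_pos': array([ 0.18635815, -0.62273655,  0.21346936]), 'tool_rot': array([ 3.14155345e+00, -1.17821811e-06,  2.90759406e-01]), 'wrist_force': array([-0.41706322, -0.54574411, -0.35118107]), 'moment': array([ 0.00449346, -0.00293214,  0.01837315]), 'gripper_force': 0.0, 'opening': 0.09382529139578667}
```

Run:
```python
import cv2
im=cv2.imread("pics/top0.png")[160:330,110:500]
cv2.imwrite("pics/top0c.png",cv2.resize(im,None,fx=2.05,fy=2.05,interpolation=cv2.INTER_CUBIC))
```

```text
(no output)
```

View pics/top0c.png

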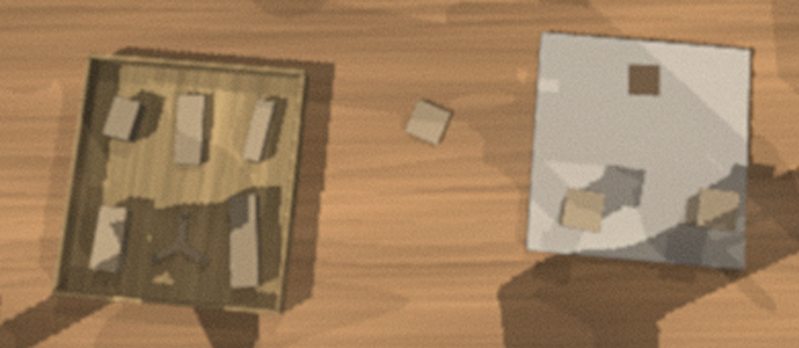

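View pics/scene0.png

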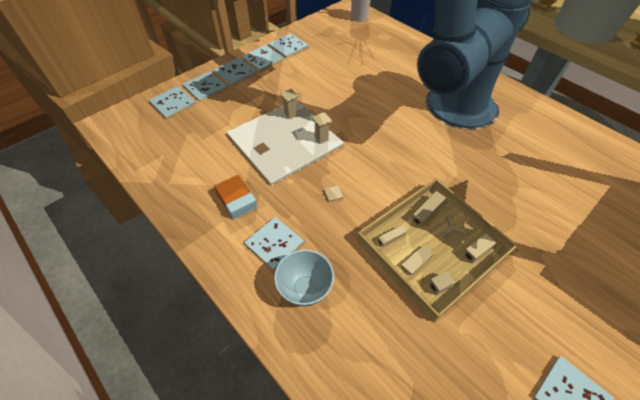

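The top view shows the post at (165,278), lower left in the crate; the piece at (202,222) is the offcut. The cap is at (320,219), the mark at (424,200), and the supports at about (394,262) and (460,262). In the scene view the bowl, tile and sponge lie on the far side, clear of the path.

```bash
cat > h.py <<'E'
from cell import *
import numpy as np, cv2
from scipy.spatial.transform import Rotation as R
def toplane(i,uv,z):
    uv=np.atleast_2d(uv).astype(float); T=np.array(i["cam_to_world"])
    d=np.c_[(uv[:,0]-i["cx"])/i["fx"],(uv[:,1]-i["cy"])/i["fy"],np.ones(len(uv))]@T[:3,:3].T
    return T[:3,3]+d*((z-T[2,3])/d[:,2])[:,None]
def rectof(cam,q,z,i=None,near=None):
    "min-area rectangle in the plane z of the best mask"
    i=i or camera_info(cam); ds=trace(cam,q)
    if near is not None:
        ds=[d for d in ds if np.hypot(*(toplane(i,[(d["extent"][0]+d["extent"][2])/2,(d["extent"][1]+d["extent"][3])/2],z)[0,:2]-near))<.06]
    if not ds: return None
    m=ds[0]["mask"].astype(np.uint8)
    c=max(cv2.findContours(m,cv2.RETR_EXTERNAL,cv2.CHAIN_APPROX_NONE)[0],key=cv2.contourArea)[:,0]
    p=toplane(i,c,z)[:,:2]*1000
    (x,y),(w,h),a=cv2.minAreaRect(p.astype(np.float32))
    if w<h: w,h,a=h,w,a+90
    return ds[0]["score"],np.round([x/1e3,y/1e3],4),np.round([w,h],1),round(((a+90)%180)-90,1)
E
python3 - <<'E'
from h import *
read_camera("top")
for q,z in [("post",.035),("cap",.008),("mark",.014),("crate",.04),("shelf",.014),("support_a",.092),("bowl",.065),("tile",.01),("sponge",.035)]: print(q,rectof("top",q,z))
T=np.array(camera_info("wrist")["cam_to_world"]);s=read_state();print(T,camera_info("wrist")["fx"])
Rt=R.from_euler("xyz",s["tool_rot"]).as_matrix()
print("cam in tool",Rt.T@(T[:3,3]-s["eef_pos"]),Rt.T@T[:3,:3])
E
```

```text
post (0.55, array([0.4252, 0.3309]), array([67.5, 35.8]), -3.7)
cap (0.64, array([0.427 , 0.3382]), array([72.9, 39.1]), -8.5)
mark (0.77, array([ 0.6008, -0.2662]), array([38.3, 37.4]), -0.7)
crate (0.94, array([0.4892, 0.2522]), array([269.6, 255. ]), -5.3)
shelf (0.91, array([ 0.5231, -0.257 ]), array([250.7, 241.3]), -5.4)
support_a (0.86, array([ 0.4489, -0.1781]), array([44.5, 40.9]), 80.7)
bowl (0.58, array([0.7827, 0.126 ]), array([121. , 116.9]), 44.0)
tile (0.59, array([ 0.7603, -0.0087]), array([102.8, 100.2]), 4.3)
sponge (0.66, array([ 0.748 , -0.1731]), array([103.9,  79.1]), 79.7)
[[ 2.86277080e-01 -9.28245438e-01 -2.37499136e-01  2.55427544e-01]
 [-9.58146840e-01 -2.77276356e-01 -7.12211747e-02 -6.02540520e-01]
 [ 2.57835508e-04  2.47948037e-01 -9.68773299e-01  3.85045733e-01]
 [ 0.00000000e+00  0.00000000e+00  0.00000000e+00  1.00000000e+00]] 277.3424663304088
cam in tool [ 0.07191557  0.0004736  -0.17156294] [[-5.08937779e-04 -9.68759238e-01 -2.48002581e-01]
 [ 9.99999837e-01 -5.57205539e-04  1.24435465e-04]
 [-2.58736418e-04 -2.48002478e-01  9.68759363e-01]]
```

```bash
cat >> h.py <<'E'
def hover(x,y,z=.17,yaw=0.):
    # stand the camera so that it looks at (x,y)
    reach([x,y,z],[np.pi,0,yaw])
E
python3 - <<'E'
from h import *
i=camera_info("top"); cap=toplane(i,[320,219],.008)[0]; print("cap",cap, "supB",toplane(i,[462,261],.092)[0])
for n,x,y in [("mark",.6008,-.2662),("cap",cap[0],cap[1]),("post",.4252,.3309)]:
    hover(x,y,.17); pause(.3)
    i=camera_info("wrist"); im=read_camera("wrist"); cv2.imwrite(f"pics/w_{n}.png",im)
    z={"mark":.014,"cap":.008,"post":.035}[n]
    print(n,rectof("wrist",n,z,i,np.array([x,y])))
    np.savez(f"i_{n}.npz",**i)
    if n!="cap": print(rectof("wrist","support_a" if n=="mark" else "crate",.092 if n=="mark" else .04,i))
print(read_state()["qpos"],read_state()["t"])
p=np.array([.4252,.3309,.2])
for nm,pp,a,yaw in [("pick",[.4252,.3309,.03],-45,-.08),("pickhi",[.4252,.3309,.15],-45,-.08),("place",[.6,-.266,.05],45,-.08),("place",[.6,-.266,.05],45,-.4),("placehi",[.6,-.266,.2],45,-.4)]:
    o=(R.from_euler("z",yaw)*R.from_euler("y",-np.radians(a))*R.from_euler("x",np.pi)).as_euler("xyz")
    print(nm,R.from_euler("xyz",o).as_matrix()[:,2].round(2),solve_ik(pp,list(o)))
E
```

```text
cap [ 0.55702015 -0.02387824  0.008     ] supB [ 0.45020389 -0.32457387  0.092     ]
mark (0.73, array([ 0.6018, -0.2693]), array([37. , 36.3]), -0.1)
(0.9, array([ 0.4562, -0.1844]), array([53. , 42.5]), -10.8)
cap (0.82, array([ 0.5577, -0.022 ]), array([40.3, 39.7]), -24.6)
post (0.57, array([0.4299, 0.3314]), array([72.8, 30.3]), -7.3)
(0.95, array([0.4909, 0.2525]), array([268.9, 249.4]), -5.3)
[ 4.50280829e-01  2.91650588e-02  1.87968579e+00 -6.13057670e-06
  1.23275843e+00  2.02154744e+00] 7.15
pick [-0.7   0.06 -0.71] [0.30953791 0.66079363 1.52578199 0.27409288 1.6966921  1.88859998]
pickhi [-0.7   0.06 -0.71] [0.30953791 0.48869458 1.52134991 0.28453202 1.86641755 1.93831049]
place [ 0.7  -0.06 -0.71] [-0.78784363  0.23628417  2.09297328  1.26771815  0.50260965 -0.2014261 ]
place [ 0.65 -0.28 -0.71] None
placehi [ 0.65 -0.28 -0.71] [-0.66958419 -0.09092846  2.095649    0.48771867  0.41356557  0.92567122]
```

```bash
python3 -c "
import cv2,numpy as np
a=[cv2.imread(f'pics/w_{n}.png')[:,:] for n in ('post','mark')]
cv2.imwrite('pics/w2.png',cv2.resize(np.hstack(a),(800,250),interpolation=cv2.INTER_AREA))"
```

```text
(no output)
```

View pics/w_post.png

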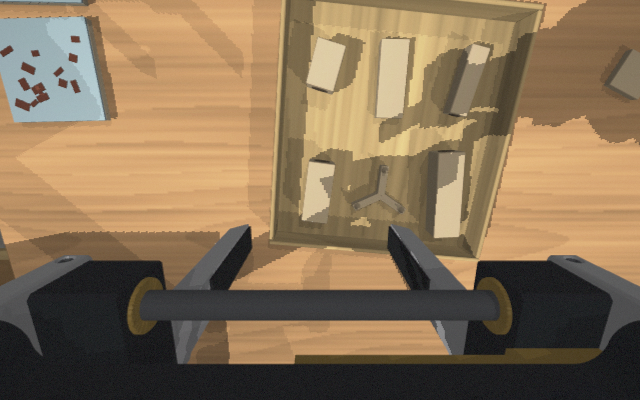

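View pics/w_mark.png

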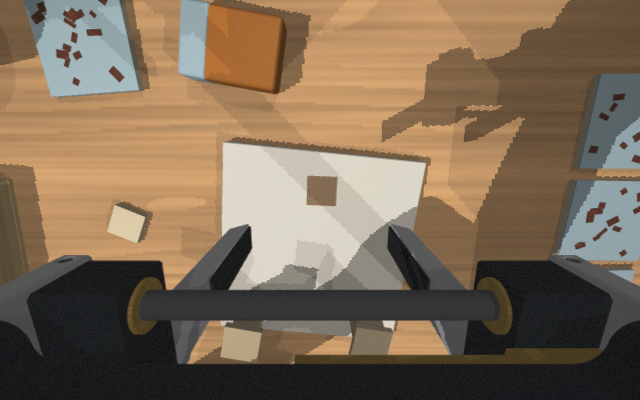

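The wrist pictures confirm the detections: post at (319,190) with about 25 mm to the left wall, mark at (322,191), cap at (128,222). The plan is to grip the post with the tool leaning 45° and set it down leaning 45° the other way.

```bash
cat >> h.py <<'E'
def ori(a,yaw): # tool leaning a deg (fingers towards yaw direction for a>0)
    return list((R.from_euler("z",yaw)*R.from_euler("y",-np.radians(a))*R.from_euler("x",np.pi)).as_euler("xyz"))
def Rm(o): return R.from_euler("xyz",o).as_matrix()
YP=np.radians(-7.0); PC=np.array([.4275,.3312,.020]); MARK=np.array([.6013,-.2677])
u=np.array([np.cos(YP),np.sin(YP),0])
OP=ori(-45,YP); G=PC+.003*u+[0,0,.007]; TP=G+.011*Rm(OP)[:,2]
OFF=Rm(OP).T@(PC-TP)       # post centre in the tool frame
def place_tcp(yaw,z): 
    o=ori(45,yaw); return np.r_[MARK,z]-Rm(o)@OFF,o
E
python3 - <<'E'
from h import *
Z=Rm(OP)[:,2]
print(TP,solve_ik(list(TP),OP),solve_ik(list(TP-.12*Z),OP))
for y in [-.5,-.3,-.15,0,.15,.3,.5]:
    for z in [.049,.15,.2]:
        t,o=place_tcp(y,z); q=solve_ik(list(t),o); print(y,z,t.round(3),None if q is None else np.round(q,2))
print(Rm(place_tcp(0,.05)[1])@Rm(OP).T@u)
print(solve_ik([.5,.05,.3],ori(0,-.05)))
E
```

```text
[0.42275744 0.33178231 0.01922183] [0.30090486 0.66721505 1.54096855 0.29600581 1.6683174  1.9087215 ] [0.25462694 0.68181753 1.33071352 0.27551398 1.86721231 1.92601531]
-0.5 0.049 [ 0.602 -0.268  0.044] None
-0.5 0.15 [ 0.602 -0.268  0.145] [-0.63  0.01  2.11  0.37  0.25  1.12]
-0.5 0.2 [ 0.602 -0.268  0.195] [-0.63 -0.07  2.09  0.26  0.36  1.23]
-0.3 0.049 [ 0.602 -0.268  0.044] [-0.71  0.23  2.12  1.39  0.29 -0.11]
-0.3 0.15 [ 0.602 -0.268  0.145] [-0.71  0.01  2.11  0.83  0.39  0.49]
-0.3 0.2 [ 0.602 -0.268  0.195] [-0.71 -0.07  2.09  0.67  0.47  0.66]
-0.15 0.049 [ 0.602 -0.268  0.044] [-0.76  0.24  2.1   1.32  0.43 -0.19]
-0.15 0.15 [ 0.602 -0.268  0.145] [-0.76  0.03  2.09  0.94  0.53  0.24]
-0.15 0.2 [ 0.602 -0.268  0.195] [-0.76 -0.05  2.07  0.81  0.6   0.39]
0 0.049 [ 0.602 -0.268  0.044] [-0.81  0.27  2.07  1.25  0.57 -0.26]
0 0.15 [ 0.602 -0.268  0.145] [-0.81  0.06  2.06  0.98  0.67  0.07]
0 0.2 [ 0.602 -0.268  0.195] [-0.81 -0.02  2.04  0.88  0.73  0.2 ]
0.15 0.049 [ 0.602 -0.268  0.044] [-0.85  0.3   2.02  1.17  0.7  -0.32]
0.15 0.15 [ 0.602 -0.268  0.145] [-0.85  0.11  2.01  0.97  0.8  -0.06]
0.15 0.2 [ 0.602 -0.268  0.195] [-0.85  0.02  1.99  0.9   0.86  0.05]
0.3 0.049 [ 0.602 -0.267  0.044] [-0.87  0.34  1.97  1.09  0.83 -0.38]
0.3 0.15 [ 0.602 -0.267  0.145] [-0.87  0.15  1.96  0.95  0.93 -0.17]
0.3 0.2 [ 0.602 -0.267  0.195] [-0.87  0.08  1.94  0.9   0.99 -0.07]
0.5 0.049 [ 0.602 -0.267  0.044] [-0.89  0.4   1.88  0.99  0.98 -0.46]
0.5 0.15 [ 0.602 -0.267  0.145] [-0.89  0.23  1.87  0.9   1.09 -0.29]
0.5 0.2 [ 0.602 -0.267  0.195] [-0.89  0.15  1.85  0.87  1.15 -0.21]
[-1.01544715e-16 -5.62576711e-17  1.00000000e+00]
[-1.26332713e-01 -1.70478869e-01  1.82793041e+00 -4.44089210e-16
  1.48414111e+00  1.49446361e+00]
```

Run:
```python
from h import *
set_gripper(.045,25)
reach(list(TP+[0,0,.12]),OP)
move_linear(list(TP+[0,0,.03]),OP,.12); print(read_state()["wrist_force"])
move_linear(list(TP),OP,.05); s=read_state(); print(s["eef_pos"]-TP,s["wrist_force"])
set_gripper(.02,25); s=read_state(); print(s["opening"],s["gripper_force"],s["wrist_force"])
move_linear(list(TP+[0,0,.16]),OP,.1); pause(.2); s=read_state(); print(s["opening"],s["gripper_force"],s["wrist_force"],s["t"])
cv2.imwrite("pics/lift.png",read_camera("wrist"))
```

```text
[ 0.43883424 -0.26742879 -0.01238814]
[6.40526213e-05 3.99154187e-05 1.58337414e-05] [ 0.78832297 -0.42349298  0.74406234]
0.02993029477860711 25.000037848949432 [1.3183067  0.87034016 0.74287693]
0.029849601098236523 24.999634623527527 [ 0.81825685 -0.24989614 -0.80153063] 12.6583
```

View pics/lift.png

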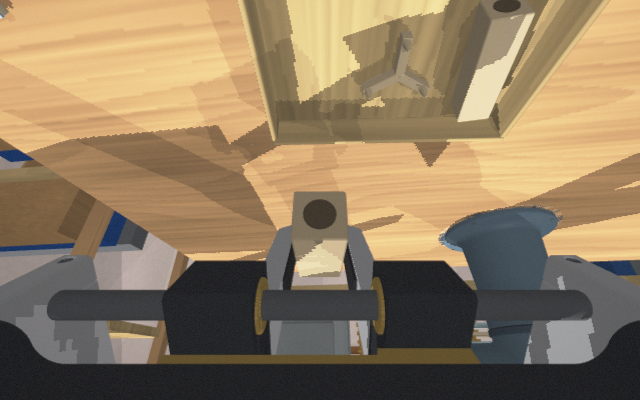

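The post is held, with its end face and bore at (320,213). Next I carry it over and lower it until contact.

Run:
```python
from h import *
# predicted corners of visible end face
i=camera_info("wrist"); T=np.array(i["cam_to_world"]); s=read_state()
c=s["eef_pos"]+Rm(s["tool_rot"])@OFF
v=np.array([-u[1],u[0],0]); w=np.array([0,0,1.])
for a,b in [(1,1),(-1,1),(-1,-1),(1,-1)]:
    p=np.linalg.inv(T)@np.r_[c+.035*u+.015*(a*v+b*w),1]; print((p[0]/p[2]*i["fx"]+i["cx"]).round(1),(p[1]/p[2]*i["fy"]+i["cy"]).round(1))
reach([.48,.05,.32],ori(0,-.05))
t,o=place_tcp(0.,.17); reach(list(t),o)
t,o=place_tcp(0.,.062); move_linear(list(t),o,.08); pause(.4)
f0=read_state()["wrist_force"]; print("f0",f0)
for z in np.arange(.060,.042,-.0007):
    t,o=place_tcp(0.,z); move_linear(list(t),o,.02); pause(.1)
    s=read_state(); f=s["wrist_force"]-f0
    if f[2]>2.5: break
print("z",z,f,s["opening"],s["moment"],s["t"])
cv2.imwrite("pics/placed_s.png",read_camera("scene")[60:220,200:380].repeat(4,0).repeat(4,1)[:600,:720])
```

```text
289.5 240.1
348.1 240.1
345.2 190.7
292.3 190.7
f0 [ 0.2598245   0.05246663 -0.32104491]
z 0.04810000000000001 [-2.80211669  0.82801376  5.69583451] 0.030004324878883114 [ 0.26104258 -0.10552072  0.19329369] 23.5167
```

View pics/placed_s.png

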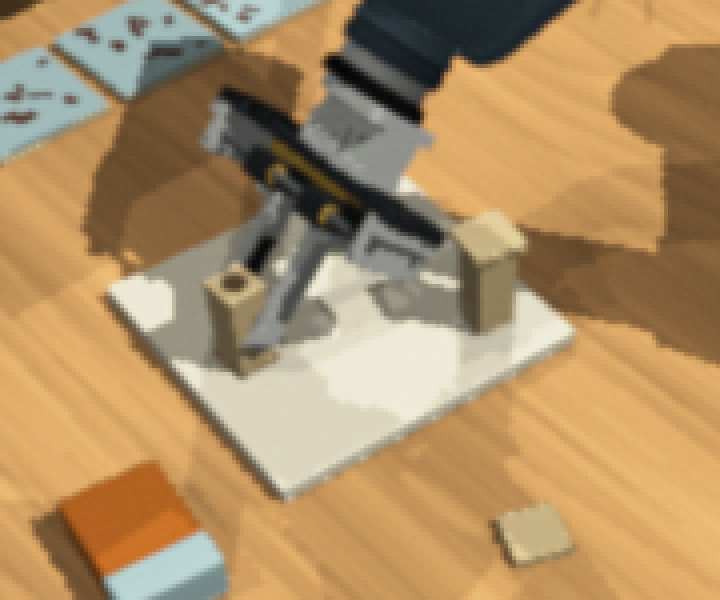

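The post stands at the mark and makes contact at the expected height, so I release, retreat and check.

Run:
```python
from h import *
set_gripper(.06); pause(.3)
s=read_state(); Z=Rm(s["tool_rot"])[:,2]
move_linear(list(s["eef_pos"]-.11*Z),None,.1)
reach([.53,-.02,.22],ori(0,0)); pause(.3)
read_camera("top"); print("post top",rectof("top","post",.084,near=MARK),rectof("top","mark",.014)); print("cap",rectof("top","cap",.008,near=np.array([.557,-.022])))
i=camera_info("wrist"); im=read_camera("wrist"); cv2.imwrite("pics/w_after.png",im)
print("cap",rectof("wrist","cap",.008,i,np.array([.557,-.022])))
t=cv2.imread("pics/w_after.png")
reach([MARK[0],MARK[1],.27],ori(0,0)); pause(.3)
i=camera_info("wrist"); im=read_camera("wrist"); cv2.imwrite("pics/w_post2.png",im)
print("post",rectof("wrist","post",.084,i,MARK),rectof("wrist","mark",.014,i,MARK),read_state()["t"])
```

```text
post top (0.64, array([ 0.595 , -0.2599]), array([40.3, 38.3]), 89.3) None
cap (0.63, array([ 0.5382, -0.0166]), array([32.8, 14.2]), 89.3)
cap (0.75, array([ 0.5577, -0.0212]), array([40.8, 40.1]), 64.0)
post (0.61, array([ 0.6062, -0.2675]), array([38.8, 30. ]), 0.7) (0.52, array([ 0.6184, -0.2652]), array([24.7,  1.5]), -90.0) 29.125
```

View pics/w_post2.png

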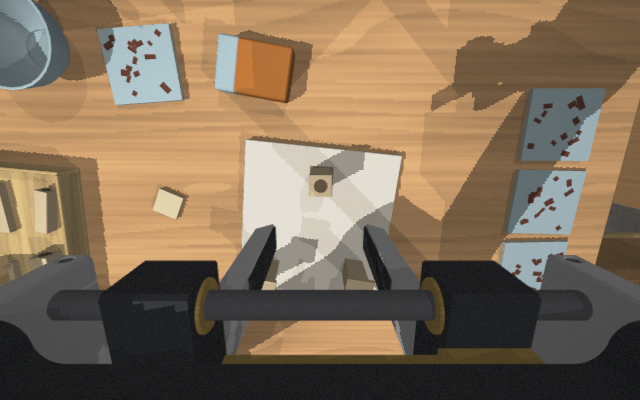

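The post stands upright on the mark, with its bore at (321,186), so its centre is about (0.6018, -0.2675). The cap is at (0.5577, -0.0215), turned about -25°.

Run:
```python
from h import *
yc=np.radians(-25.3); C=[.5577,-.0216]; o=ori(0,yc); P=np.array([.6018,-.2676])
set_gripper(.06,12)
reach(C+[.10],o); move_linear(C+[.03],o,.08); move_linear(C+[.0105],o,.03); pause(.1)
print(read_state()["wrist_force"])
set_gripper(.03,12); s=read_state(); print(s["opening"],s["gripper_force"],s["eef_pos"])
move_linear(C+[.25],o,.12)
print(read_state()["opening"])
o=ori(0,0); reach([*P,.2],o); move_linear([*P,.110],o,.08); pause(.4)
f0=read_state()["wrist_force"]
for z in np.arange(.0985,.090,-.0006):
    move_linear([*P,z],o,.02); pause(.1)
    f=read_state()["wrist_force"]-f0
    if f[2]>1.5: break
s=read_state(); print("z",z,f,s["opening"],s["t"])
cv2.imwrite("pics/cap_s.png",read_camera("scene")[60:220,200:380].repeat(4,0).repeat(4,1)[:600,:720])
```

```text
[0.28527107 0.02558784 0.7796008 ]
0.04005195355916633 11.971539705991745 [ 0.55778393 -0.02162275  0.01061727]
0.039723448878159144
z 0.09429999999999998 [-0.928881    0.0790416   2.32755636] 0.0396912803940517 40.975
```

View pics/cap_s.png

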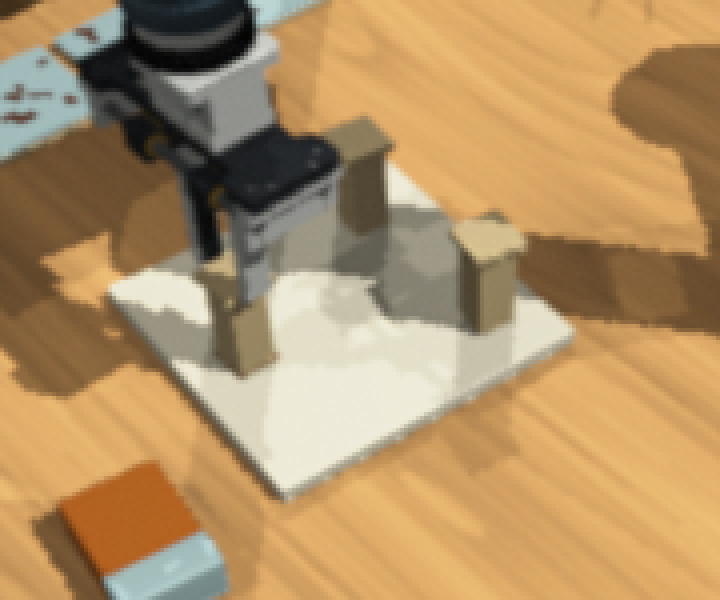

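The cap rests on the post at the expected height, so I release it and check.

Run:
```python
from h import *
set_gripper(.055); pause(.2)
s=read_state(); p=s["eef_pos"]
move_linear([p[0],p[1],.2],None,.08); move_linear([p[0],p[1],.28],None,.15); pause(.3)
i=camera_info("wrist"); im=read_camera("wrist")
print("cap",rectof("wrist","cap",.092,i,MARK),[ (rectof("wrist",q,.092,i,MARK)) for q in ("support_a","post")])
a=cv2.resize(im[130:240,230:410],None,fx=2.2,fy=2.2)
sc=cv2.resize(read_camera("scene")[60:220,200:380],None,fx=2.2,fy=2.2)
sc=sc[:a.shape[0]] if 0 else sc; a=cv2.copyMakeBorder(a,0,sc.shape[0]-a.shape[0],0,0,cv2.BORDER_CONSTANT)
cv2.imwrite("pics/final.png",np.hstack([a,sc])); print(read_state()["t"])
```

```text
cap (0.82, array([ 0.6007, -0.2678]), array([39. , 38.6]), 0.7) [None, None]
44.4
```

View pics/final.png

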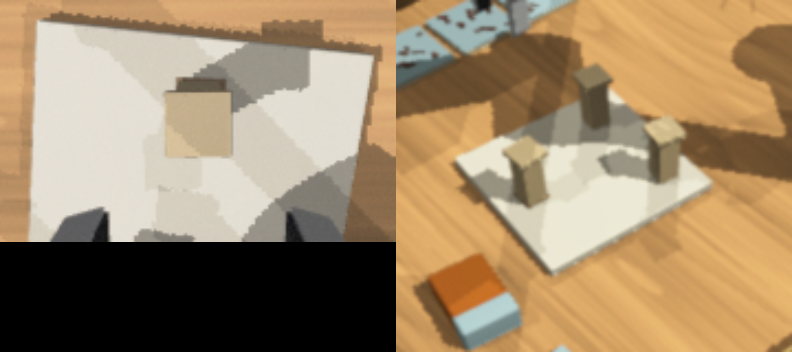

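The cap lies flat and centred at (0.6007, -0.2678), and all three supports stand upright.

```bash
python3 -c "
from cell import *
print(close_job())"
```

```text
the job is handed in; nothing more can be done
None
```

I stood the matching post on the mark and laid the cap flat and centred on it (about 1 mm off by the wrist camera), then handed the job in at about 45 s; the hand-in returned no verdict.

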